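# Index a fittings carousel and make up an air line

## Task

Turn the fittings carousel by pushing the upright posts on its rim, never by pushing on the brass fittings, and let it stop with the push-fit union (the square brass block, the only fitting with an open bore in its top) standing squarely behind the steel pointer of the carousel's foot. Then take the long thin black tube out of the stand and push it straight down into the union, past the stiff seal until it bottoms, and let go of it, leaving it upright with the union still at the pointer. Leave everything else where it stands.

Things in the scene. Friction and masses are not known exactly. Their poses are not given: they have to be found in the camera images.
- carousel: Fixed grey foot of the carousel, 270 mm across. Origin on the bench at the turning axis, z up. Its -x axis is the front: a steel pointer, an upright tab 20 mm wide (y), 5 mm thick, 65 mm high, stands 170 mm from the axis on that side, just outside the turntable. Its place and yaw (the pointer looks roughly to the robot, within 30 degrees) differ from run to run.
- turntable (a joint): Angle of the aluminium turntable on the foot, counter-clockwise positive from above; 0 (or a whole turn) when the union is exactly at the pointer. It turns freely without end either way, has about 0.35 N m of bearing friction and stays where it is left.
- disc_top (a point): Centre of the turntable's top face on the turning axis, 50 mm above the bench. Disc 310 mm across. Six steel rim posts, 10 mm thick, 40 mm high (tops 90 mm above the bench), stand on it 138 mm from the axis, midway between the fittings: at 30, 90, 150, 210, 270, 330 degrees counter-clockwise of the union. A hub 48 mm across and 30 mm high is in the middle. -x points to the union.
- barb: Brass hose barb, 40 mm high, closed on top. Origin at the centre of its underside. Six brass fittings stand on the turntable 95 mm from its axis, 60 degrees apart, none taller than 46 mm; counter-clockwise from above: union, elbow, hex plug, tee, barb, dome cap.
- union_mouth (a point): Centre of the bore's mouth in the top of the union, a square brass block 32 x 32 x 46 mm on the turntable, 96 mm above the bench and 95 mm from the turning axis. The bore is vertical, 14 mm wide, below a lead-in cone 9 mm deep and 22 mm wide at the mouth. A rubber seal disc waits 12 mm down.
- seal (a joint): How far the seal in the union's bore has been pushed down: 0 as found (its top 12 mm below the mouth), 0.014 m when bottomed (its top 26 mm below the mouth). It moves only when pressed with more than about 6 N and stays where it is left.
- seal_top (a point): Centre of the seal's top face, on the bore's axis.
- union: The union, a square brass block 32 x 32 x 46 mm with the open bore. Origin at the centre of its underside, on the turntable.
- tube: Stiff black nylon tube, 12 mm thick and 125 mm long, the lowest 3 mm tapered to 9 mm, standing upright in the stand. Origin at the centre of its lower end, z along the tube towards its upper end. Its lower end is 8 mm above the bench in the stand, its upper end 133 mm.
- tube_foot (a point): Centre of the tube's lower end.
- stand: Fixed grey block 50 x 110 x 40 mm, the long side along its y axis, origin at the centre of its underside. Two holes 32 mm deep: one at y = -30 mm, 14 mm wide, holds the tube; one at y = +30 mm, 20 mm wide, holds the thick tube. It stands on either side of the carousel, at a slant of up to 40 degrees.
- thick_tube: Bystander: black tube 18 mm thick and 75 mm long standing in the stand (upper end 83 mm above the bench). Too thick for the union. Origin at the centre of its lower end.
- elbow: Brass elbow, 44 mm high, its arm pointing to the hub. Origin at the centre of its underside on the turntable.
- hex_plug: Low closed hexagonal brass plug, 28 mm high. Origin at the centre of its underside, on the turntable.
- tee: Brass tee, 45 mm high, with a closed crossbar 44 mm long. Origin at the centre of its underside, on the turntable.
- dome_cap: Brass cap with a domed top, 37 mm high. Origin at the centre of its underside, on the turntable.
- carton: Bystander: cardboard carton 70 x 100 x 65 mm, on the other side of the carousel from the stand. Origin at the centre of its underside.
- spray_can: Bystander: spray can 64 mm across, 190 mm high, behind the carousel on the left. Origin at the centre of its underside.
- oil_bottle: Bystander: bottle 72 mm across, 200 mm high, behind the carousel on the right. Origin at the centre of its underside.
- bearing: Bystander: steel bearing ring 52 mm across, 16 mm high, lying left of the carousel's front. Origin at the centre of its underside.
- nut_bin: Bystander: small open yellow bin 90 x 70 x 45 mm with nuts, right of the carousel's front. Origin at the centre of its underside.
- wrench: Bystander: wrench 160 mm long lying on the left. Origin at its underside, x along it.
- oil_filter: Bystander: white oil filter canister 72 mm across, 85 mm high, standing on the right. Origin at the centre of its underside.

How it is judged:
On the way, in this order (a step that is already met when the one before it is completed fails the run):
1. the union has been brought to the pointer (within 10 mm of its centre line) and the turntable stands still (y of union_mouth in the frame of carousel between -0.01 and 0.01 m and x of union_mouth in the frame of carousel below 0 m and velocity of joint turntable between -0.05 and 0.05 rad/s and value of joint seal below 0.003 m), for 0.3 s.
2. with the union at the pointer, the tube has been pushed in until the seal bottoms (y of union_mouth in the frame of carousel between -0.01 and 0.01 m and x of union_mouth in the frame of carousel below 0 m and value of joint seal above 0.012 m and distance between tube_foot and seal_top below 0.006 m and angle between tube's own z axis and vertical below 0.15 rad), for 0.2 s.
At the end, for the whole second after the job is handed in: The union stands at the front of the carousel, its bore within 10 mm of the pointer's centre line; the seal is pushed down more than 12 of its 14 mm; the tube's lower end is within 6 mm of the seal's top face and the tube is upright within 0.15 rad; tube and turntable are at rest (all of step 2 and linear speed of tube below 0.02 m/s and velocity of joint turntable between -0.05 and 0.05 rad/s); the robot touches nothing.
It fails at once if the fingers or the arm push on a brass fitting (over 3 N) (contact force between any of the fingers, the arm and union above 3 N or contact force between any of the fingers, the arm and elbow above 3 N or contact force between any of the fingers, the arm and hex_plug above 3 N or contact force between any of the fingers, the arm and tee above 3 N or contact force between any of the fingers, the arm and barb above 3 N or contact force between any of the fingers, the arm and dome_cap above 3 N).
It fails at once if a bystander is moved by more than 30 mm (distance of any of carton, spray_can, oil_bottle, bearing, nut_bin, wrench, oil_filter, thick_tube from where it was at the start of the episode above 0.03 m).
It fails at once if the seal is pushed down while the union is away from the pointer (value of joint seal above 0.003 m and not (y of union_mouth in the frame of carousel between -0.01 and 0.01 m and x of union_mouth in the frame of carousel below 0 m)).
It also fails if it takes over 72 s, if anything falls off the work surface, if the arm or the gripper's body presses on something with over 40 N, if the wrist force passes 120 N, or if a joint passes its speed limit or range.

## Robot

A 7-joint arm with a two-finger parallel gripper is mounted at the origin on the work surface. World frame = base frame: x ahead of the robot, y to its left, z up, the work surface at z = 0. Lengths are in m, angles in rad, forces in N, time in s.
With the tool pointing down it reaches from about 0.4 to 0.85 m from the base axis. Payload 10.4 kg.
Tool frame: the origin (TCP) lies on the centre line of the jaws, within the pads' length; the fingertips stand r.tip_extent ahead of it and the grasp point (between the pads) lies 3 mm ahead of it (r.tip_extent is the distance from the TCP to the fingertips, in m); z points along the fingers, y is the direction in which the jaws open and shut (so a half turn about z gives the same grasp; the last joint's range is limited). The gripper opens to 87 mm and grips with 3 to 60 N. Pads are 19 mm wide; open, the fingers measure 117 mm over their backs; the gripper's body (75 mm by 190 mm) begins 51 mm behind the grasp point.
Start: joints at [-1.361, 0.332, -0.065, 1.46, 0.022, 1.35, -0.088], TCP at [0.144, 0.608, 0.245] pointing down, gripper open.
Joint ranges: [-2.6, 2.6], [-0.5, 2.12], [-1.47, 1.34], [0.16, 2.42], [-1.27, 4.41], [0.06, 2.06], [-2.6, 2.6]. Speed limits (rad/s): [2.22, 2.22, 2.79, 2.79, 3.14, 3.14, 3.14].

## Interface

Orientations are given as a unit quaternion [x, y, z, w].
In Python, from bench import r gives the robot as it stands. The module is installed in compiled form; this text tells all that it offers.
- The arm moves only by the shell command python3 -m jog 'ROWS' [FORCE]. ROWS is JSON, a list of rows, each a list of 5 numbers: the shift along the tool's x, y, z in cm, then the turn about the tool's z in rad, then the closure, from 0 (fully open) to 1 (shut). A call has exactly 10 rows; each row shifts and turns the pose as measured when the row begins, along the tool's axes as they then stand; what a row does not reach is not made up. A row lasts 1/10 s, in which the tool goes at most 50 mm and 8.59 degrees, less where a joint would pass 70% of its speed; a pose out of reach is approached as far as the arm can. A call with a gripper value outside its range is refused whole. The fingers move at their own pace and stop on an object; FORCE is the grip in N (left out, the last holds). Time passes only in rows, so rows that do not move let the fingers close, or fill a call up. It gives the time, the measured TCP pose, the force and the opening at its end, in the units of the state.
- r.read_state(): the state, without advancing time (a new reading comes with each control period).
- r.camera(name): name is "side" or "top" or "wrist"; returns a dict with "pixels" (400x640x3 uint8, red, green, blue), "fx", "fy", "cx", "cy" (pixels), "camera_from_world" (4x4, takes a point from world to camera coordinates). Camera axes: x right, y up, looking along -z (the intrinsics and any distortion apply to the point x, -y, -z); pixel columns grow to the right and rows downward; lengths in m; the calibration is good to about 2 mm. A picture is of the moment at which its call begins. There is no depth.
- r.close_job(): hands the job in, once; it reports no verdict.
The state is a dict: "time": time; "joint_positions": joint angles; "joint_vel": joint speeds; "joint_torque": joint torques, N m; "ee_pos": TCP position; "eef_rot": TCP orientation; "ft_force": force on the tool from outside, world axes, zero at the start; "torque": the same for the moment, N m; "width": finger opening in m.
Only numpy, scipy, OpenCV 4.12 (cv2) and the standard library are available. Lean on these libraries where they do the work, as an engineer would, in place of code of your own. Each camera call takes 0.05 s, during which the arm holds its last target. There are 200 camera calls.

## Working session

There is one attempt and no reset: what is moved stays moved. The work goes in short steps, Python scripts to look and compute and a shell command to move; the robot and the scene stay as the last step left them, time stands still between calls to the robot, and variables do not carry over. Pictures are saved under pics/ and viewed, about 8 in all and at most 12, crops included, and the job is handed in when it is done.

```bash
mkdir -p pics; cat > h.py <<'E'
import numpy as np, cv2
from bench import r
from scipy.spatial.transform import Rotation as R
def ray(c,u,v):
    T=np.array(c["camera_from_world"]);Rw=T[:3,:3].T;o=-Rw@T[:3,3]
    d=Rw@np.array([(u-c["cx"])/c["fx"],-(v-c["cy"])/c["fy"],-1.0]);return o,d
def onz(c,u,v,z):
    o,d=ray(c,u,v);return o+d*(z-o[2])/d[2]
def proj(c,p):
    q=np.array(c["camera_from_world"])@np.append(p,1);return c["cx"]+c["fx"]*q[0]/-q[2],c["cy"]-c["fy"]*q[1]/-q[2]
def snap(n,f=None):
    c=r.camera(n)
    if f: cv2.imwrite("pics/"+f,cv2.cvtColor(c["pixels"],cv2.COLOR_RGB2BGR))
    return c
def state():
    s=r.read_state();M=R.from_quat(s["eef_rot"]).as_matrix()
    print("t",round(s["time"],2),"p",np.round(s["ee_pos"],4),"w",round(s["width"],4),"F",np.round(s["ft_force"],1));print(np.round(M,3));return s,M
E
python3 - <<'E'
from h import *
for n in("top","side"):
    c=snap(n,n+"0.png");print(n,{k:v for k,v in c.items() if k not in("pixels","camera_from_world")},np.round(ray(c,320,200),3))
state();print(r.tip_extent, r.read_state()["joint_positions"])
E
```

```text
top {'fx': 375.06510771009346, 'fy': 375.06510771009346, 'cx': 316.3325422078965, 'cy': 199.26335116486246} [[ 0.313  0.004  1.078]
 [ 0.192 -0.024 -0.981]]
side {'fx': 363.75608785558404, 'fy': 363.75608785558404, 'cx': 326.2000664239339, 'cy': 200.65734523383105} [[ 0.117 -0.665  1.024]
 [ 0.305  0.56  -0.771]]
t 0.1 p [0.1441 0.6078 0.2438] w 0.0867 F [-0.8  0.1 -0.4]
[[-0.973  0.231 -0.   ]
 [ 0.231  0.973 -0.001]
 [-0.    -0.001 -1.   ]]
0.022 [-1.36063593  0.33284654 -0.06471093  1.46086341  0.02159484  1.34987003
 -0.08847464]
```

View pics/top0.png

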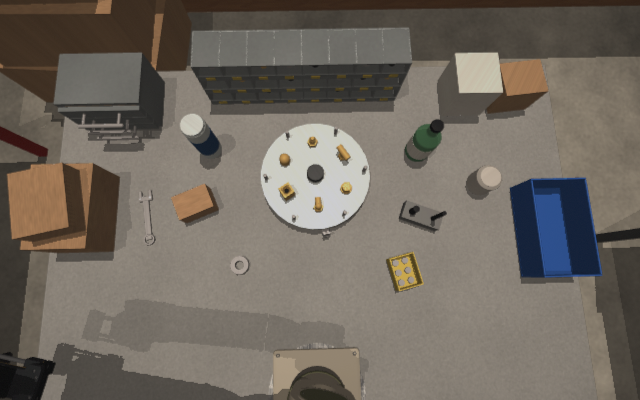

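View pics/side0.png

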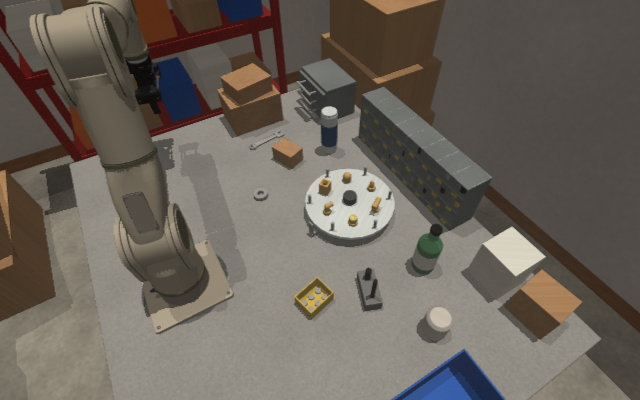

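Top view: disc centre about (315,176), union (square, dark bore) at about (287,191), pointer at (326,233), stand at (423,215) with the thin tube leaning outwards towards (445,213). Side view agrees. Next I measure with masks and an enlarged crop.

```bash
cat > m.py <<'E'
from h import *
def comps(mask,lo,hi):
    n,l,s,c=cv2.connectedComponentsWithStats(mask.astype(np.uint8))
    return [(c[i],s[i]) for i in range(1,n) if lo<=s[i][4]<=hi]
def disc(c):
    im=c["pixels"];hsv=cv2.cvtColor(im,cv2.COLOR_RGB2HSV)
    m=((hsv[...,2]>185)&(hsv[...,1]<40)).astype(np.uint8)
    cs,_=cv2.findContours(m,cv2.RETR_EXTERNAL,cv2.CHAIN_APPROX_NONE)
    pts=cv2.convexHull(max(cs,key=cv2.contourArea))[:,0].astype(float)
    w=np.array([onz(c,u,v,.05)[:2] for u,v in pts])
    (x,y),rr=cv2.minEnclosingCircle(w.astype(np.float32))
    A=np.c_[2*w,np.ones(len(w))];s=np.linalg.lstsq(A,(w**2).sum(1),rcond=None)[0]
    return s[:2],np.sqrt(s[2]+s[:2]@s[:2])
E
python3 - <<'E'
from m import *
for n in("top","side"):
    c=snap(n);im=c["pixels"];ctr,rad=disc(c);print(n,"disc",ctr,rad)
    hsv=cv2.cvtColor(im,cv2.COLOR_RGB2HSV)
    m=(hsv[...,0]>8)&(hsv[...,0]<32)&(hsv[...,1]>110)
    for p,s in comps(m,10,400):
        w=onz(c,*p,.08)[:2]
        if np.hypot(*(w-ctr))<.14: print("brass",np.round(p,1),s[4],np.round(w,3),np.round(np.hypot(*(w-ctr)),3),np.round(np.degrees(np.arctan2(*(w-ctr)[::-1])),1))
    x0,y0=(250,115) if n=="top" else (295,160)
    a=cv2.resize(im[y0:y0+130,x0:x0+130],None,fx=5,fy=5,interpolation=cv2.INTER_CUBIC)[:590]
    x1,y1=(385,190) if n=="top" else (345,255)
    b=cv2.resize(im[y1:y1+60,x1:x1+70],None,fx=5,fy=5,interpolation=cv2.INTER_CUBIC)
    o=np.zeros((600,800,3),np.uint8);o[:590,:450]=a[:,:450] if 0 else cv2.resize(a,(450,590)) ;o[:300,450:]=b
    cv2.imwrite(f"pics/z_{n}.png",o[...,::-1])
E
```

```text
top disc [ 0.58888126 -0.00935744] 0.1530468805967503
brass [311.8 141.5] 69 [ 0.676 -0.003] 0.087 4.3
brass [342.4 153. ] 118 [ 0.641 -0.087] 0.093 -56.3
brass [284.1 159.1] 90 [0.627 0.075] 0.093 65.9
brass [286.3 191.1] 145 [0.536 0.07 ] 0.095 123.8
brass [345.6 188.4] 72 [ 0.54  -0.092] 0.096 -120.9
brass [317.7 204.4] 85 [ 0.497 -0.015] 0.092 -176.7
side disc [ 0.59028071 -0.00978444] 0.15296618817289506
brass [346.4 177.6] 58 [0.623 0.063] 0.079 65.9
brass [324.5 186.4] 132 [0.535 0.066] 0.094 126.3
brass [371.  186.2] 49 [ 0.674 -0.015] 0.084 -3.7
brass [375.6 204.8] 77 [ 0.64  -0.091] 0.096 -58.4
brass [327.3 208.2] 70 [ 0.494 -0.023] 0.097 -172.4
brass [352.5 220.4] 71 [ 0.539 -0.106] 0.109 -118.0
```

View pics/z_top.png

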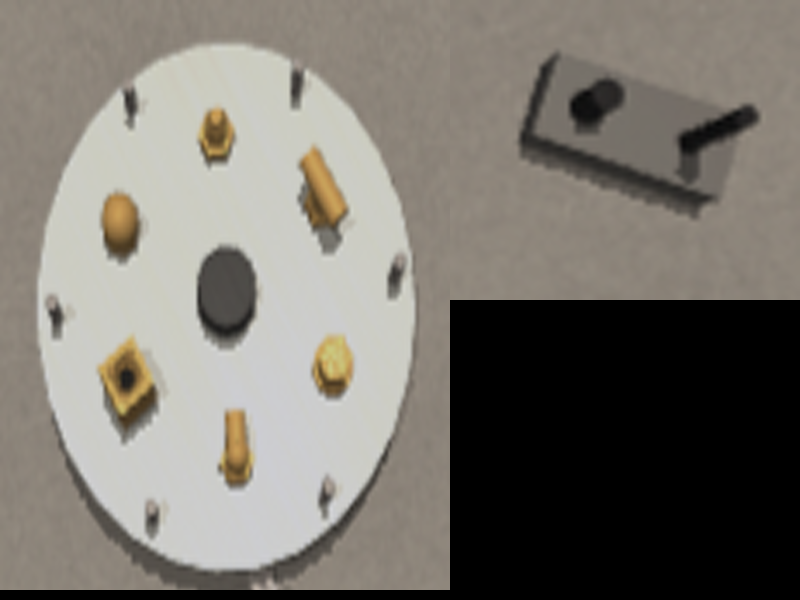

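View pics/z_side.png

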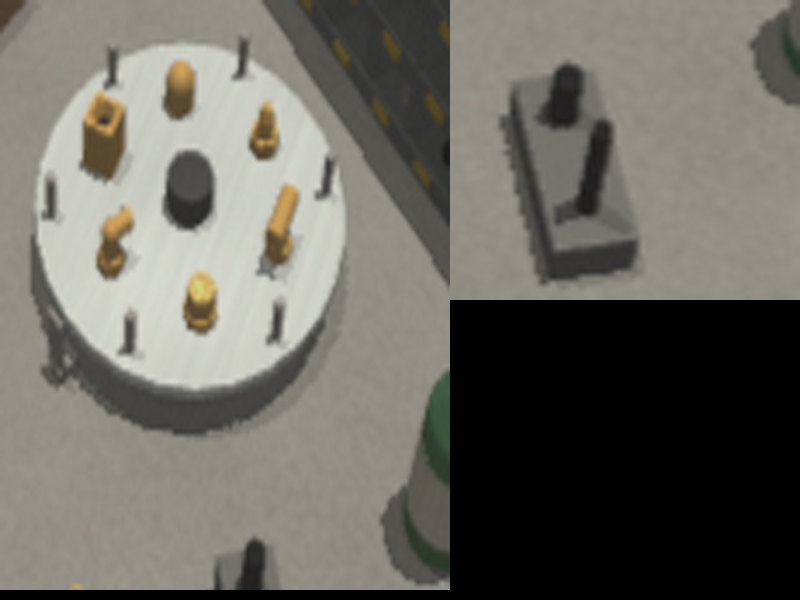

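The crops show the posts clearly: tops in the top view near (266,175), (294,217), (344,212), (366,167), (288,134) and (336,129). The tube's top end is at (446,213) in the top view and (375,280) in the side view. The pointer is near (326,232) in the top view and (312,234) in the side view. Converting these to world points.

```bash
python3 - <<'E'
from m import *
c=snap("top");d=snap("side");ctr=np.array([.5895,-.0095])
def tri(a,b):
    o1,d1=ray(c,*a);o2,d2=ray(d,*b);A=np.c_[d1,-d2];t=np.linalg.lstsq(A,o2-o1,rcond=None)[0];p,q=o1+d1*t[0],o2+d2*t[1];return (p+q)/2,np.linalg.norm(p-q)
for a in[(265.9,175),(293.9,217),(344.5,212),(365.6,167.4),(287.6,134),(335.8,129)]:
    w=onz(c,*a,.09)[:2]-ctr;print("post",w+ctr,np.hypot(*w),np.degrees(np.arctan2(w[1],w[0])))
print("tube top",tri((445.5,213),(375,280.5)),onz(c,445.5,213,.133),onz(d,375,280.5,.133))
print("tube at block top",onz(c,385+238/5,190+145/5,.04),onz(d,345+140/5,255+212/5,.04))
print("thick top",onz(c,385+160/5,190+93/5,.083))
for p in[(326,233)]: w=onz(c,*p,.065);print("ptr",w,np.degrees(np.arctan2(*(w[:2]-ctr)[::-1])))
w=onz(d,312.3,230,.065);print("ptr side",w,np.degrees(np.arctan2(*(w[:2]-ctr)[::-1])))
o=np.zeros((360,800,3),np.uint8)
o[:,:400]=cv2.resize(c["pixels"][215:251,306:346],(400,360),interpolation=cv2.INTER_CUBIC)
o[:,400:]=cv2.resize(d["pixels"][212:248,290:330],(400,360),interpolation=cv2.INTER_CUBIC)
cv2.imwrite("pics/ptr.png",o[...,::-1])
s,M=state();print("to (.43,.0,.30)",M.T@(np.array([.43,0,.30])-s["ee_pos"])*100)
E
```

```text
post [0.57958615 0.12425719] 0.1341240870136707 94.23891075381113
post [0.46251892 0.04981195] 0.14015028667061072 154.96305893795872
post [ 0.4727882  -0.08535568] 0.13919672114833545 -146.97854457669717
post [ 0.59489248 -0.14803452] 0.1386394286425913 -87.77087877084985
post [0.695957   0.06413382] 0.12944123165633764 34.67070279720746
post [ 0.70780461 -0.07041909] 0.13306808840306858 -27.245485681233134
tube top (array([ 0.45657807, -0.33839067,  0.13754016]), np.float64(0.0002678935985256267)) [ 0.45713982 -0.33999012  0.133     ] [ 0.45845456 -0.3367427   0.133     ]
tube at block top [ 0.45516571 -0.33597471  0.04      ] [ 0.45834931 -0.34324917  0.04      ]
thick top [ 0.47856944 -0.28211845  0.083     ]
ptr [ 0.42049434 -0.03521952  0.065     ] -171.34703837073968
ptr side [ 0.41384427 -0.06464139  0.065     ] -162.57201838979134
t 0.3 p [0.1442 0.608  0.2443] w 0.0874 F [0.3 0.1 0.3]
[[-0.973  0.231 -0.   ]
 [ 0.231  0.973 -0.   ]
 [-0.    -0.    -1.   ]]
to (.43,.0,.30) [-41.84001855 -52.57213944  -5.54548238]
```

View pics/ptr.png

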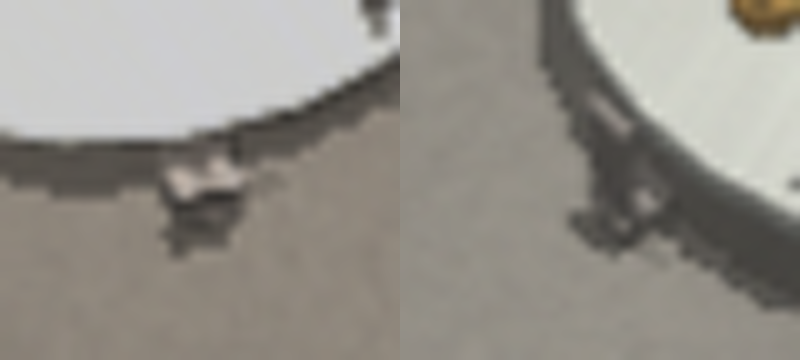

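The pointer tab's top edge is at about (326.4,233) in the top view and (311,223) in the side view. That puts the pointer direction near -171°, with the union near 125°. Moving over the front for a closer look with the wrist camera.

```bash
python3 -m jog '[[-4.2,-5,-0.5,0,0],[-4.2,-5,-0.5,0,0],[-4.2,-5,-0.5,0,0],[-4.2,-5,-0.5,0,0],[-4.2,-5,-0.5,0,0],[-4.2,-5,-0.5,0,0],[-4.2,-5,-0.5,0,0],[-4.2,-5,-0.5,0,0],[-4.2,-5,-0.5,0,0],[-4.2,-5,-0.5,0,0]]' 20; python3 - <<'E'
from m import *
s,M=state();print(M.T@(np.array([.43,0,.30])-s["ee_pos"])*100)
E
```

```text
time: 1.3
ee_pos: [0.3684, 0.1605, 0.2808]
eef_rot: [0.111, 0.994, 0.0, -0.001]
ft_force: [0.8, -0.3, 1.4]
width: 0.0869
t 1.3 p [0.3684 0.1605 0.2808] w 0.0869 F [ 0.8 -0.3  1.4]
[[-0.975  0.221 -0.003]
 [ 0.221  0.975  0.001]
 [ 0.003  0.001 -1.   ]]
[ -9.54530898 -14.29433559  -1.95917939]
```

```bash
python3 -m jog '[[-2.5,-3.7,-0.5,0,0],[-2.5,-3.7,-0.5,0,0],[-2.5,-3.7,-0.5,0,0],[-2.5,-3.7,-0.5,0,0],[0,0,0,0,0],[0,0,0,0,0],[0,0,0,0,0],[0,0,0,0,0],[0,0,0,0,0],[0,0,0,0,0]]'; python3 - <<'E'
from m import *
s,M=state();print(np.round(s["joint_positions"],2))
c=snap("wrist","w1.png");print(ray(c,320,200),c["fx"]);ctr=np.array([.5895,-.0095])
print("ptr",proj(c,[.421,-.0355,.065]),"union",proj(c,[.536,.069,.096]))
d=snap("side");w=onz(d,311,223.3,.065);print(w,np.degrees(np.arctan2(*(w[:2]-ctr)[::-1])))
E
```

```text
time: 2.3
ee_pos: [0.4354, -0.0181, 0.3024]
eef_rot: [0.115, 0.993, 0.002, 0.001]
ft_force: [-1.0, -0.5, -0.6]
width: 0.0868
t 2.3 p [ 0.4354 -0.0181  0.3024] w 0.0868 F [-1.  -0.5 -0.6]
[[-0.974  0.228  0.002]
 [ 0.228  0.974  0.005]
 [-0.     0.005 -1.   ]]
[-0.77 -0.2   0.63  1.86  0.11  1.44  1.18]
(array([ 3.62779433e-01, -3.52350192e-04,  4.42451947e-01]), array([ 0.26354923, -0.04398404, -0.96374451])) 317.603042921955
ptr (np.float64(296.99462966172393), np.float64(168.0814066498175)) union (np.float64(405.0758563251742), np.float64(246.33686316956405))
[ 0.42298187 -0.03934266  0.065     ] -169.83955870700194
```

View pics/w1.png

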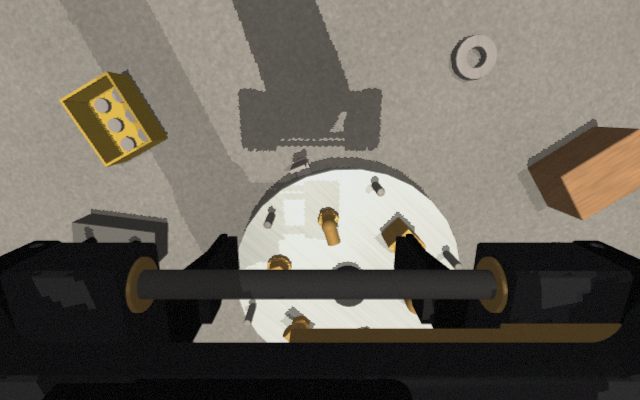

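The wrist view shows the pointer at about (300,162), close to the predicted (297,168), and it agrees with the other views: about -170.5°. The union is at (402,232) with post tops at (376,183) and (269,213). I will cage and grip the post at 155°, then turn it about +65°.

```bash
python3 -m jog '[[-0.2,1.8,3.5,0,0.5],[-0.2,1.8,3.5,0,0.5],[-0.2,1.9,3.5,0,0.5],[-0.2,1.9,3.5,0,0.5],[0,0,0,0.1,0.5],[0,0,0,0.11,0.5],[0,0,0,0,0.5],[0,0,0,0,0.5],[0,0,0,0,0.5],[0,0,0,0,0.5]]' 20; python3 - <<'E'
from m import *
s,M=state();print(np.round(s["joint_positions"],2),np.degrees(np.arctan2(M[1,1],M[0,1])))
print(M.T@(np.array([.4602,.0516,.083])-s["ee_pos"])*100)
E
```

```text
time: 3.4
ee_pos: [0.4619, 0.057, 0.1586]
eef_rot: [0.216, 0.976, 0.003, 0.002]
ft_force: [0.8, -0.2, -0.5]
width: 0.0436
t 3.4 p [0.4619 0.057  0.1586] w 0.0436 F [ 0.8 -0.2 -0.5]
[[-0.906  0.423  0.005]
 [ 0.423  0.906  0.005]
 [-0.002  0.007 -1.   ]]
[-0.83  0.03  0.63  2.01 -0.02  1.1   0.94] 65.00018590650166
[-0.05659398 -0.61862608  7.5563775 ]
```

```bash
python3 -m jog '[[0,-0.6,2,0,0.5],[0,0,2,0,0.5],[0,0,2,0,0.5],[0,0,1.3,0,0.5],[0,0,0,0,0.5],[0,0,0,0,0.8],[0,0,0,0,1],[0,0,0,0,1],[0,0,0,0,1],[0,0,0,0,1]]' 6; python3 - <<'E'
from m import *
s,M=state();print(np.round(s["joint_positions"],2),np.degrees(np.arctan2(M[1,1],M[0,1])))
E
```

```text
time: 4.4
ee_pos: [0.4632, 0.0524, 0.0884]
eef_rot: [0.213, 0.977, 0.007, 0.006]
ft_force: [0.2, -0.1, -0.7]
width: 0.0116
t 4.4 p [0.4632 0.0524 0.0884] w 0.0116 F [ 0.2 -0.1 -0.7]
[[-0.909  0.416  0.014]
 [ 0.416  0.909  0.01 ]
 [-0.008  0.015 -1.   ]]
[-0.8   0.14  0.63  2.08 -0.11  0.93  1.04] 65.40229931241593
```

```bash
python3 -m jog '[[-0.07,-1.4,0,-0.1,1],[-0.07,-1.4,0,-0.1,1],[-0.07,-1.4,0,-0.1,1],[-0.07,-1.4,0,-0.1,1],[-0.07,-1.4,0,-0.1,1],[-0.07,-1.4,0,-0.1,1],[-0.07,-1.4,0,-0.1,1],[0,0,0,0,1],[0,0,0,0,1],[0,0,0,0,1]]' 6; python3 - <<'E'
from m import *
s,M=state();print(np.round(s["joint_positions"],2),np.degrees(np.arctan2(M[1,1],M[0,1])))
d=np.array(s["ee_pos"][:2])-[.5895,-.0095];print(np.hypot(*d),np.degrees(np.arctan2(d[1],d[0])))
E
```

```text
time: 5.4
ee_pos: [0.453, -0.0402, 0.0882]
eef_rot: [-0.15, 0.989, 0.009, 0.005]
ft_force: [0.7, -1.9, -1.9]
width: 0.01
t 5.4 p [ 0.453  -0.0402  0.0882] w 0.01 F [ 0.7 -1.9 -1.9]
[[-0.955 -0.298  0.007]
 [-0.297  0.955  0.019]
 [-0.012  0.016 -1.   ]]
[-0.62  0.12  0.66  2.1  -0.11  0.94  1.98] 107.31070445145124
0.13989056649678536 -167.31584063779206
```

```bash
python3 -m jog '[[0.04,-1.4,0,-0.07,1],[0,-1.4,0,-0.07,1],[-0.05,-1.4,0,-0.07,1],[-0.1,-1.4,0,-0.07,1],[-0.12,-1.2,0,-0.07,1],[0,0,0,0,1],[0,0,0,0,1],[0,0,0,0,1],[0,0,0,0,1],[0,0,0,0,1]]' 6; python3 - <<'E'
from m import *
s,M=state();print(np.round(s["joint_positions"],2),np.degrees(np.arctan2(M[1,1],M[0,1])))
d=np.array(s["ee_pos"][:2])-[.5895,-.0095];print(np.hypot(*d),np.degrees(np.arctan2(d[1],d[0])))
E
```

```text
time: 6.4
ee_pos: [0.4808, -0.0957, 0.0874]
eef_rot: [-0.323, 0.946, 0.011, 0.002]
ft_force: [-0.9, -2.6, -0.1]
width: 0.0098
t 6.4 p [ 0.4808 -0.0957  0.0874] w 0.0098 F [-0.9 -2.6 -0.1]
[[-0.791 -0.612 -0.003]
 [-0.612  0.791  0.023]
 [-0.012  0.019 -1.   ]]
[-0.47  0.22  0.65  2.01 -0.19  0.97  2.51] 127.73580440142787
0.1387511935286481 -141.58242107832572
```

```bash
python3 -m jog '[[0,0,0,0,0.6],[0,0,0,0,0.6],[0,0,0,0,0.6],[0,0,-2,0,0.6],[0,0,-4,0,0.6],[0,0,-4,0,0.6],[0,0,-4,0.13,0.6],[0,0,0,0.13,0.6],[0,0,0,0.13,0.6],[0,0,0,0.13,0.6]]' 6; python3 - <<'E'
from m import *
s,M=state();print(np.round(s["joint_positions"],2),np.degrees(np.arctan2(M[1,1],M[0,1])))
print(M.T@(np.array([.457,-.339,.22])-s["ee_pos"])*100)
E
```

```text
time: 7.4
ee_pos: [0.4809, -0.0946, 0.2335]
eef_rot: [-0.062, 0.998, 0.014, -0.001]
ft_force: [-0.3, -0.1, -0.2]
width: 0.0349
t 7.4 p [ 0.4809 -0.0946  0.2335] w 0.0349 F [-0.3 -0.1 -0.2]
[[-0.992 -0.124 -0.003]
 [-0.124  0.992  0.028]
 [-0.001  0.028 -1.   ]]
[-0.55  0.03  0.69  1.85 -0.05  1.28  1.85] 97.14328489231136
[  5.41236649 -23.97935028   0.6871398 ]
```

```bash
python3 -m jog '[[0.9,-4,0,0,0.6],[0.9,-4,0,0,0.6],[0.9,-4,0,0,0.6],[0.9,-4,0,0,0.6],[0.9,-4,0,0,0.6],[0.9,-4,0,0,0.6],[0,0,0,0,0.6],[0,0,0,0,0.6],[0,0,0,0,0.6],[0,0,0,0,0.6]]'; python3 - <<'E'
from m import *
s,M=state();print(np.round(s["joint_positions"],2),np.degrees(np.arctan2(M[1,1],M[0,1])))
print(M.T@(np.array([.457,-.339,.105])-s["ee_pos"])*100)
c=snap("top");d=snap("side");w=snap("wrist")
for n,q in(("top",c),("side",d)):
    ctr,rad=disc(q);hsv=cv2.cvtColor(q["pixels"],cv2.COLOR_RGB2HSV)
    m=(hsv[...,0]>8)&(hsv[...,0]<32)&(hsv[...,1]>110)
    print(n,ctr,rad)
    for p,st in comps(m,60,400):
        v=onz(q,*p,.08)[:2];e=v-ctr
        if np.hypot(*e)<.12: print(np.round(p,1),st[4],np.round(v,3),np.round(np.degrees(np.arctan2(e[1],e[0])),1))
o=np.zeros((600,800,3),np.uint8)
o[:400,:400]=cv2.resize(c["pixels"][175:245,280:350],(400,400),interpolation=cv2.INTER_CUBIC)
o[:400,400:]=cv2.resize(d["pixels"][170:240,290:360],(400,400),interpolation=cv2.INTER_CUBIC)
o[400:,:320]=cv2.resize(w["pixels"],(320,200))
o[400:,320:620]=cv2.resize(d["pixels"][250:310,330:420],(300,200))
cv2.imwrite("pics/chk.png",o[...,::-1])
E
```

```text
time: 8.4
ee_pos: [0.4576, -0.342, 0.2261]
eef_rot: [-0.063, 0.998, 0.016, 0.001]
ft_force: [0.6, 0.3, -0.1]
width: 0.0347
t 8.4 p [ 0.4576 -0.342   0.2261] w 0.0347 F [ 0.6  0.3 -0.1]
[[-0.992 -0.126 -0.   ]
 [-0.126  0.992  0.032]
 [-0.004  0.032 -0.999]]
[-0.14  0.31  0.88  1.66 -0.27  1.31  2.49] 97.22880325674242
[ 0.06614356 -0.07505081 12.11444781]
top [ 0.58896309 -0.00930237] 0.15339384468676542
[309.1 139.9] 121 [0.681 0.005] 8.7
[340.4 153. ] 86 [ 0.641 -0.081] -54.3
[283.2 162.3] 71 [0.618 0.078] 71.8
[345.7 183.7] 86 [ 0.553 -0.093] -113.6
[288.4 194.2] 89 [0.527 0.064] 130.1
[321.  205.2] 140 [ 0.495 -0.023] -171.6
side [0.5530621  0.00072037] 0.1252760518023355
[323.7 189.8] 63 [0.524 0.054] 118.5
[327.7 209.1] 148 [ 0.493 -0.027] -155.4
```

View pics/chk.png

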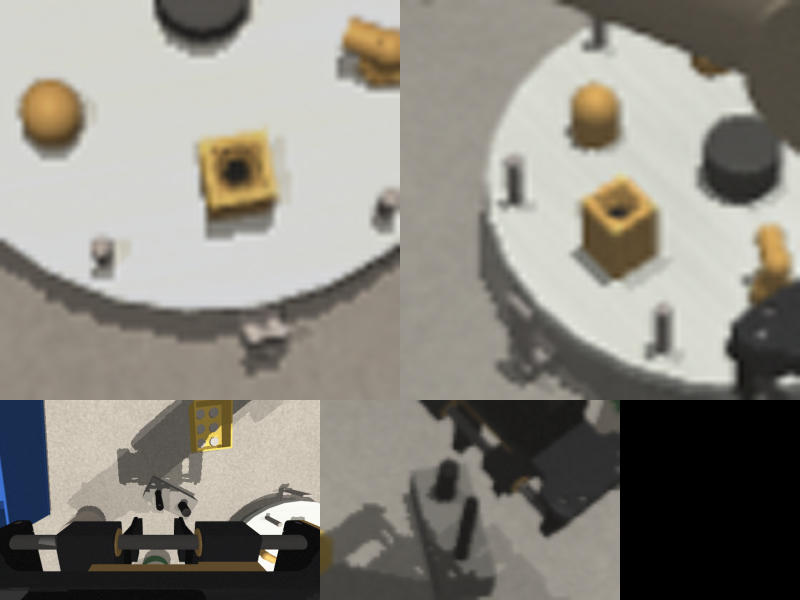

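The crop shows the union's square top centred at (321.5,204.5) in the top view, standing squarely behind the pointer at (326.4,232.8). The carousel numbers give a union angle of -171.6° against a pointer at about -171°. The open jaws are above the thin tube, so I descend and grip.

```bash
python3 -m jog '[[0,0,1.5,0.13,0.6],[0,0,1.5,0.13,0.6],[0,0,1.5,0.13,0.6],[0,0,1.5,0,0.6],[0,0,0,0,0.6],[0,0,0,0,0.6],[0,0,0,0,0.6],[0,0,0,0,0.6],[0,0,0,0,0.6],[0,0,0,0,0.6]]'; python3 - <<'E'
from m import *
s,M=state();print(np.round(s["joint_positions"],2),np.degrees(np.arctan2(M[1,1],M[0,1])))
print(M.T@(np.array([.457,-.339,.112])-s["ee_pos"])*100)
c=snap("wrist");cv2.imwrite("pics/w2.png",cv2.resize(c["pixels"][120:270,220:420],(800,600))[...,::-1])
print(proj(c,[.457,-.339,.133]))
E
```

```text
time: 9.55
ee_pos: [0.4609, -0.3377, 0.1675]
eef_rot: [0.129, 0.991, 0.016, 0.001]
ft_force: [0.3, 0.3, -0.6]
width: 0.0349
t 9.55 p [ 0.4609 -0.3377  0.1675] w 0.0349 F [ 0.3  0.3 -0.6]
[[-0.966  0.257  0.006]
 [ 0.257  0.966  0.032]
 [ 0.002  0.032 -0.999]]
[-0.17  0.39  0.92  1.73 -0.36  1.21  2.16] 75.12234541895813
[ 0.33620512 -0.4083966   5.54366681]
(np.float64(307.81046118593866), np.float64(237.751176966436))
```

View pics/w2.png

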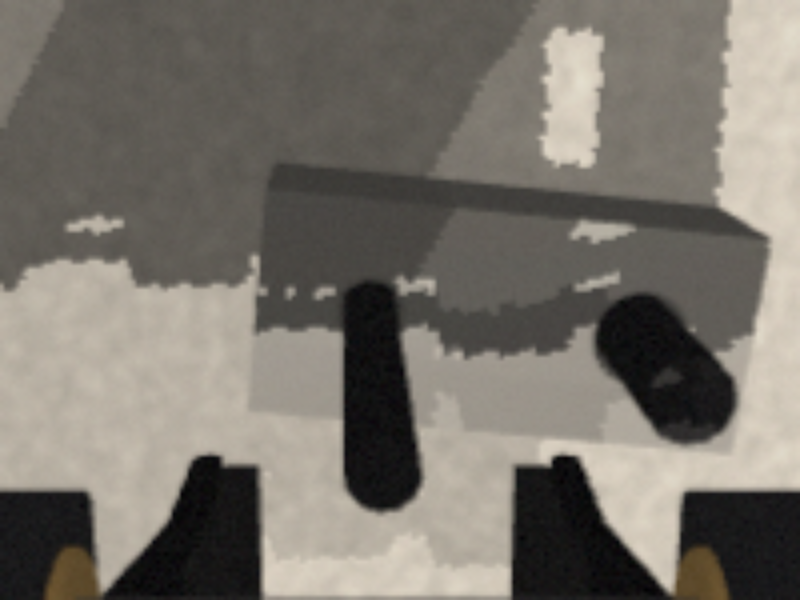

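The wrist crop shows the tube's top centred between the jaws: (382,472) in the crop, with the jaw middle at about x = 387. The tube is therefore about 4 mm to +y of my first estimate, at roughly (0.457,-0.335).

```bash
python3 -m jog '[[0.3,-0.15,1.5,0,0.6],[0,0,1.5,0,0.6],[0,0,1.5,0,0.6],[0,0,1.3,0,0.6],[0,0,0,0,0.6],[0,0,0,0,1],[0,0,0,0,1],[0,0,0,0,1],[0,0,0,0,1],[0,0,0,0,1]]' 12; python3 - <<'E'
from m import *
s,M=state()
E
```

```text
time: 10.6
ee_pos: [0.4571, -0.3373, 0.1041]
eef_rot: [0.13, 0.991, 0.015, 0.001]
ft_force: [-1.0, -1.3, -2.0]
width: 0.0118
t 10.6 p [ 0.4571 -0.3373  0.1041] w 0.0118 F [-1.  -1.3 -2. ]
[[-0.966  0.257  0.005]
 [ 0.257  0.966  0.03 ]
 [ 0.003  0.031 -1.   ]]
```

```bash
python3 -m jog '[[0,0,0,0,1],[0,0.04,-1.3,0,1],[0,0.04,-1.3,0,1],[0,0.04,-1.3,0,1],[0,0.04,-1.3,0,1],[0,0.1,-2.5,0,1],[0,0.1,-2.5,0,1],[0,0.1,-2.5,0,1],[0,0.1,-2.5,0,1],[0,0,0,0,1]]' 45; python3 - <<'E'
from m import *
s,M=state();print(np.round(s["joint_positions"],2))
c=snap("top");ctr=np.array([.5895,-.0095])
for p,z in(((321.5,204.6),.096),((326.4,232.8),.065)):
    w=onz(c,*p,z);e=w[:2]-ctr;print(w,np.hypot(*e),np.degrees(np.arctan2(e[1],e[0])))
a=np.radians(-171.6);u=ctr+.095*np.array([np.cos(a),np.sin(a)]);print(u,M.T@(np.array([*u,.25])-s["ee_pos"])*100)
E
```

```text
time: 11.6
ee_pos: [0.458, -0.3359, 0.2714]
eef_rot: [0.13, 0.991, 0.016, 0.003]
ft_force: [0.1, -0.9, -0.2]
width: 0.0104
t 11.6 p [ 0.458  -0.3359  0.2714] w 0.0104 F [ 0.1 -0.9 -0.2]
[[-0.966  0.257  0.011]
 [ 0.257  0.966  0.031]
 [-0.002  0.033 -0.999]]
[-0.23  0.28  0.98  1.61 -0.27  1.39  2.09]
[ 0.49320887 -0.02434492  0.096     ] 0.09742870781755493 -171.23587691957147
[ 0.42101005 -0.03631855  0.065     ] 0.17061095171179141 -170.95609537809725
[ 0.49551913 -0.02337789] [ 4.42549932 31.0799126   3.15742668]
```

```bash
python3 -m jog '[[0.55,3.8,0.2,0,1],[0.55,3.8,0.2,0,1],[0.55,3.8,0.2,0,1],[0.55,3.8,0.2,0,1],[0.55,3.8,0.2,0,1],[0.55,3.8,0.2,0,1],[0.55,3.8,0.2,0,1],[0.5,3.8,0.2,0,1],[0,0,0,0,1],[0,0,0,0,1]]'; python3 - <<'E'
from m import *
s,M=state();print(np.round(s["joint_positions"],2))
u=[.4945,-.024];print(M.T@(np.array([*u,.235])-s["ee_pos"])*100, "foot",s["ee_pos"]+M[:,2]*.096)
E
```

```text
time: 12.65
ee_pos: [0.4903, -0.0183, 0.2604]
eef_rot: [0.131, 0.991, 0.016, -0.001]
ft_force: [0.6, 0.4, 0.4]
width: 0.0112
t 12.65 p [ 0.4903 -0.0183  0.2604] w 0.0112 F [0.6 0.4 0.4]
[[-0.966  0.259  0.002]
 [ 0.259  0.965  0.033]
 [ 0.006  0.032 -0.999]]
[-0.76 -0.01  0.74  1.82 -0.03  1.33  1.29]
[-0.57431712 -0.52720209  2.52361768] foot [ 0.49048247 -0.01509129  0.16448198]
```

```bash
python3 -m jog '[[-0.3,-0.45,1,0,1],[-0.3,-0.45,1,0,1],[0,0,1,0,1],[0,0,1,0,1],[0,0,0,0,1],[0,0,0,0,1],[0,0,0,0,1],[0,0,0,0,1],[0,0,0,0,1],[0,0,0,0,1]]'; python3 - <<'E'
from m import *
s,M=state();f=s["ee_pos"]+M[:,2]*.096;print("foot",f)
c=snap("wrist");d=snap("side");t=snap("top")
o=np.zeros((600,800,3),np.uint8)
print("foot wrist",proj(c,f),"mouth",proj(c,[.4945,-.024,.096]),"side",proj(d,f),proj(d,[.4945,-.024,.096]))
o[:400,:400]=cv2.resize(d["pixels"][170:230,295:355],(400,400),interpolation=cv2.INTER_CUBIC)
o[:400,400:]=cv2.resize(t["pixels"][180:240,290:350],(400,400),interpolation=cv2.INTER_CUBIC)
cv2.imwrite("pics/ins1.png",o[:400,:,::-1])
cv2.imwrite("pics/ins1w.png",cv2.resize(c["pixels"][120:270,220:420],(800,600))[...,::-1])
E
```

```text
time: 13.65
ee_pos: [0.4931, -0.0325, 0.2159]
eef_rot: [0.134, 0.991, 0.016, -0.002]
ft_force: [0.0, 0.3, -0.8]
width: 0.011
t 13.65 p [ 0.4931 -0.0325  0.2159] w 0.011 F [ 0.   0.3 -0.8]
[[-0.964  0.265  0.001]
 [ 0.265  0.964  0.032]
 [ 0.007  0.031 -0.999]]
foot [ 0.49320905 -0.02939811  0.11995311]
foot wrist (np.float64(314.174028158443), np.float64(211.74612073514456)) mouth (np.float64(319.9591336001066), np.float64(203.19169213754304)) side (np.float64(328.10953575360594), np.float64(202.08336341713758)) (np.float64(327.5990503197963), np.float64(205.4637806642512))
```

View pics/ins1.png

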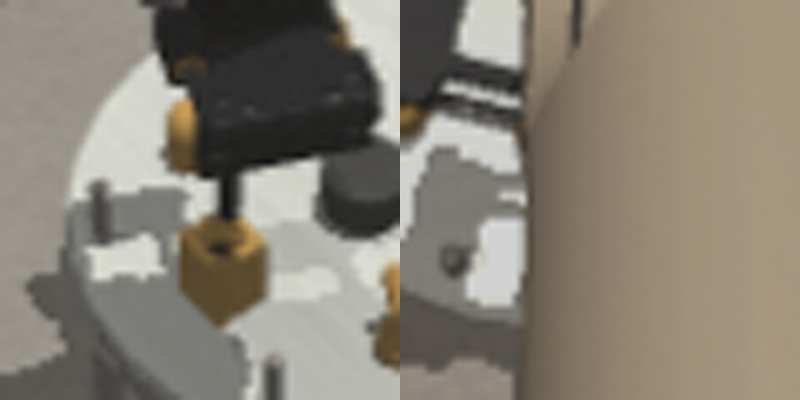

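View pics/ins1w.png

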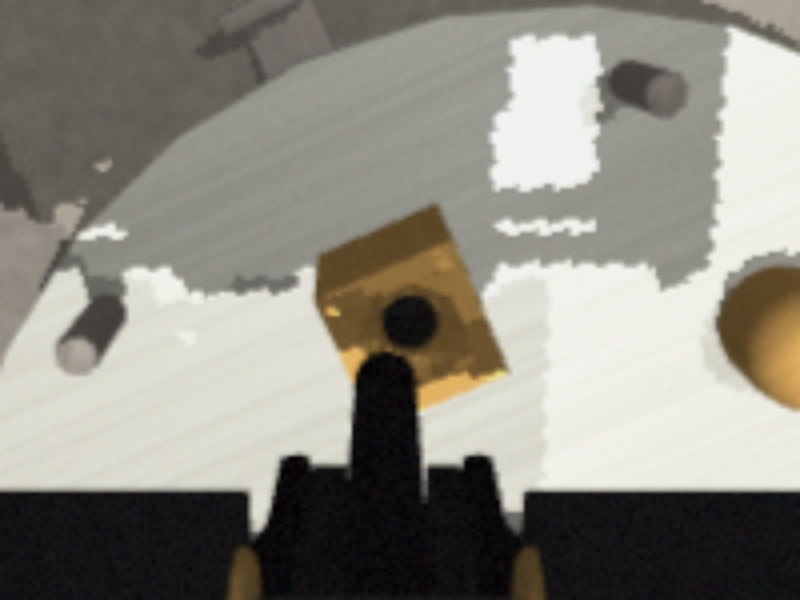

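The wrist crop shows the union's top face with corners at (318,298), (455,252) and (508,373), so its centre is at (413,335). The tube's foot end is near (386,373). I compute the remaining offset from this one camera.

```bash
python3 - <<'E'
from m import *
s,M=state();c=snap("wrist");m=onz(c,323.25,203.9,.096)
print("mouth",m,"ptr",onz(c,220+300/4,120+5/4,.065))
for z in(.117,.120,.123):
    f=onz(c,316.5,213.3,z);print(z,f,"tool d",M.T@(m-f)*100)
E
```

```text
t 13.8 p [ 0.493  -0.0325  0.2158] w 0.0107 F [ 1.5 -0.2 -1.6]
[[-0.964  0.265  0.001]
 [ 0.265  0.964  0.032]
 [ 0.008  0.031 -0.999]]
mouth [ 0.49572615 -0.02150592  0.096     ] ptr [ 0.42411302 -0.02649957  0.065     ]
0.117 [ 0.49570137 -0.02818198  0.117     ] tool d [0.15856379 0.57842994 2.12037264]
0.12 [ 0.49476852 -0.02802643  0.12      ] tool d [0.06218774 0.57883636 2.41979785]
0.123 [ 0.49383568 -0.02787087  0.123     ] tool d [-0.03418832  0.57924278  2.71922305]
```

```bash
python3 -m jog '[[0.05,0.3,0.5,0,1],[0,0.3,0.5,0,1],[0,0,0.5,0,1],[0,0,0,0,1],[0,0,0,0,1],[0,0,0.5,0,1],[0,0,0.5,0,1],[0,0,0.3,0,1],[0,0,0,0,1],[0,0,0,0,1]]'; python3 - <<'E'
from m import *
s,M=state();print("foot",s["ee_pos"]+M[:,2]*.096)
E
```

```text
time: 14.85
ee_pos: [0.4939, -0.0251, 0.1849]
eef_rot: [0.134, 0.991, 0.016, -0.002]
ft_force: [-0.0, -0.4, -0.2]
width: 0.011
t 14.85 p [ 0.4939 -0.0251  0.1849] w 0.011 F [-0.  -0.4 -0.2]
[[-0.964  0.265 -0.   ]
 [ 0.265  0.964  0.032]
 [ 0.009  0.031 -0.999]]
foot [ 0.4938932  -0.02202364  0.08892524]
```

```bash
python3 -m jog '[[0,0,0.2,0,1],[0,0,0.2,0,1],[0,0,0.2,0,1],[0,0,0.2,0,1],[0,0,0,0,1],[0,0,0,0,1],[0,0,0,0,1],[0,0,0,0,1],[0,0,0,0,1],[0,0,0,0,1]]' 50; python3 - <<'E'
from m import *
s,M=state();print("foot",s["ee_pos"]+M[:,2]*.096)
E
```

```text
time: 15.85
ee_pos: [0.4945, -0.0249, 0.1772]
eef_rot: [0.134, 0.991, 0.016, -0.002]
ft_force: [-0.7, 0.4, 0.3]
width: 0.0109
t 15.85 p [ 0.4945 -0.0249  0.1772] w 0.0109 F [-0.7  0.4  0.3]
[[-0.964  0.265  0.001]
 [ 0.265  0.964  0.032]
 [ 0.007  0.031 -0.999]]
foot [ 0.49460583 -0.02180988  0.08123668]
```

```bash
python3 -m jog '[[0,0,0.2,0,1],[0,0,0.2,0,1],[0,0,0.2,0,1],[0,0,0.2,0,1],[0,0,0.2,0,1],[0,0,0.2,0,1],[0,0,0.2,0,1],[0,0,0.2,0,1],[0,0,0.2,0,1],[0,0,0.2,0,1]]'; python3 - <<'E'
from m import *
s,M=state();print("foot",s["ee_pos"]+M[:,2]*.096)
E
```

```text
time: 16.85
ee_pos: [0.4965, -0.0257, 0.1648]
eef_rot: [0.135, 0.991, 0.018, -0.001]
ft_force: [-11.2, -0.8, 29.8]
width: 0.011
t 16.85 p [ 0.4965 -0.0257  0.1648] w 0.011 F [-11.2  -0.8  29.8]
[[-0.964  0.267  0.004]
 [ 0.267  0.963  0.036]
 [ 0.006  0.036 -0.999]]
foot [ 0.49691162 -0.02220105  0.06884489]
```

```bash
python3 -m jog '[[0.1,0,0.3,0,1],[0.1,0,0.3,0,1],[0,0,0.3,0,1],[0,0,0.3,0,1],[0,0,0.3,0,1],[0,0,0,0,1],[0,0,0,0,1],[0,0,0,0,1],[0,0,0,0,1],[0,0,0,0,1]]'; python3 - <<'E'
from m import *
s,M=state();print("foot",s["ee_pos"]+M[:,2]*.096)
d=snap("side");w=snap("wrist")
o=np.zeros((400,800,3),np.uint8)
o[:,:400]=cv2.resize(d["pixels"][160:230,290:360],(400,400),interpolation=cv2.INTER_CUBIC)
o[:,400:]=cv2.resize(w["pixels"][120:270,245:395],(400,400),interpolation=cv2.INTER_CUBIC)
cv2.imwrite("pics/ins2.png",o[...,::-1])
E
```

```text
time: 17.85
ee_pos: [0.4998, -0.0279, 0.1639]
eef_rot: [0.136, 0.99, 0.022, 0.004]
ft_force: [-1.7, -0.7, 3.7]
width: 0.0106
t 17.85 p [ 0.4998 -0.0279  0.1639] w 0.0106 F [-1.7 -0.7  3.7]
[[-0.963  0.27   0.014]
 [ 0.27   0.962  0.043]
 [-0.001  0.045 -0.999]]
foot [ 0.50107284 -0.02371195  0.0680302 ]
```

View pics/ins2.png

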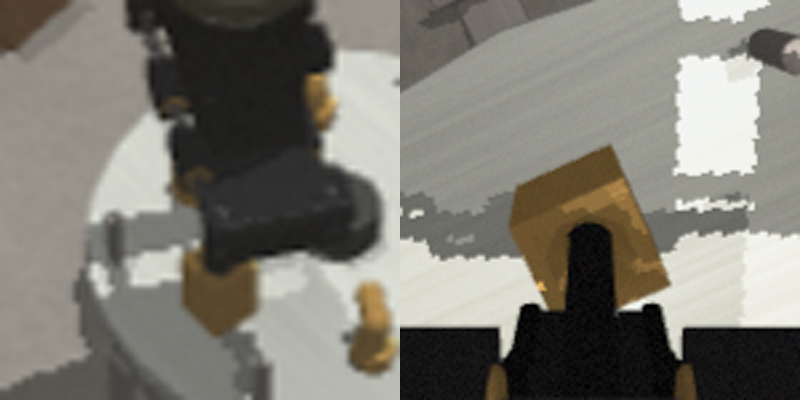

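The wrist view shows the tube inside the union's bore. The estimated foot height is 0.068, against 0.070 when bottomed, and a stiff stop was felt. Now I release, rise, and use shut fingertips to probe the tube's top, which should be at 0.195.

```bash
python3 -m jog '[[0,0,0,0,0.6],[0,0,0,0,0.6],[0,0,0,0,0.6],[0,0.1,-1.5,0,0.6],[0,0.1,-2,0,0.6],[0,0.1,-2,0,0.6],[0,0.1,-2,0,0.6],[0,0,0,0,1],[0,0,0,0,1],[0,0,0,0,1]]' 20; python3 - <<'E'
from m import *
s,M=state();print("tip",s["ee_pos"]+M[:,2]*.022)
w=snap("wrist");d=snap("side");print(proj(w,[.4957,-.0215,.195]),proj(d,[.4957,-.0215,.195]))
o=np.zeros((600,800,3),np.uint8)
o[:,:400]=cv2.resize(d["pixels"][140:230,300:360],(400,600),interpolation=cv2.INTER_CUBIC)
o[:,400:]=cv2.resize(w["pixels"][120:300,260:380],(400,600),interpolation=cv2.INTER_CUBIC)
cv2.imwrite("pics/rel.png",o[...,::-1])
E
```

```text
time: 18.95
ee_pos: [0.4994, -0.0269, 0.2393]
eef_rot: [0.136, 0.99, 0.022, 0.003]
ft_force: [-0.3, 0.2, -0.2]
width: 0.0181
t 18.95 p [ 0.4994 -0.0269  0.2393] w 0.0181 F [-0.3  0.2 -0.2]
[[-0.963  0.27   0.012]
 [ 0.27   0.962  0.042]
 [-0.001  0.044 -0.999]]
tip [ 0.49970085 -0.02594494  0.21729277]
(np.float64(317.3762813703742), np.float64(229.1903942636789)) (np.float64(327.5475389015974), np.float64(184.5389557483619))
```

View pics/rel.png

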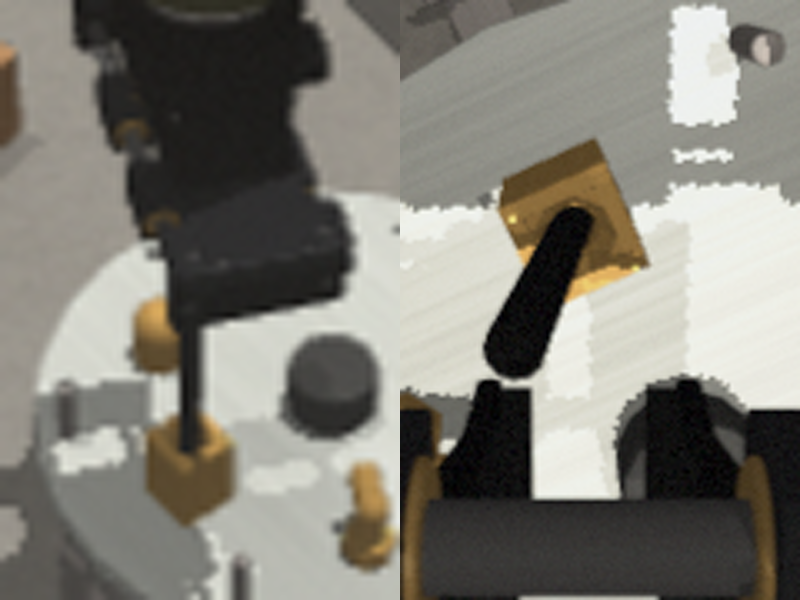

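The wrist view shows the tube seated but leaning: its top is at full-image (295,223), where an upright tube would be at (317,229). I compute the lean before straightening it.

```bash
python3 - <<'E'
from m import *
s,M=state();w=snap("wrist")
m=onz(w,260+ (575-400)/3.333,120+222/3.333,.096);print("tube front at mouth",m)
print("face ctr",onz(w,260+(574-400)/3.333,120+(205+265)/2/3.333,.096))
for z in(.192,.195,.198):
    t=onz(w,295,223.5,z);print(z,t,np.hypot(*(t[:2]-[.4957,-.0215]))/.125)
E
```

```text
t 19.05 p [ 0.4992 -0.0269  0.239 ] w 0.0109 F [0.4 0.3 0.1]
[[-0.963  0.27   0.012]
 [ 0.27   0.962  0.041]
 [ 0.     0.043 -0.999]]
tube front at mouth [ 0.49148301 -0.02020393  0.096     ]
face ctr [ 0.49493181 -0.02147037  0.096     ]
0.192 [ 0.48886266 -0.03401926  0.192     ] 0.1141174165981908
0.195 [ 0.4878543  -0.03365168  0.195     ] 0.11571507923676175
0.198 [ 0.48684593 -0.03328411  0.198     ] 0.11791784617430998
```

Lean is about 0.115 rad, inside the 0.15 limit but with little margin. I regrip gently about the upright axis, press down once more, and release.

```bash
python3 -m jog '[[0,0,0,0,0.1],[0,0,0,0,0.1],[0,0,0,0,0.1],[0,0,0,0,0.1],[0.25,0.1,1.6,0,0.1],[0.25,0.05,1.6,0,0.1],[0,0,1.6,0,0.1],[0,0,1.2,0,0.1],[0,0,0,0,0.1],[0,0,0,0,0.1]]' 5; python3 -m jog '[[0,0,0,0,0.3],[0,0,0,0,0.5],[0,0,0,0,0.7],[0,0,0,0,0.8],[0,0,0,0,1],[0,0,0,0,1],[0,0,0,0,1],[0,0,0,0,1],[0,0,0,0,1],[0,0,0,0,1]]' 5; python3 - <<'E'
from m import *
s,M=state();print(M.T@(np.array([.4955,-.0215,s["ee_pos"][2]])-s["ee_pos"])*100)
E
```

```text
time: 20.1
ee_pos: [0.4955, -0.0216, 0.1768]
eef_rot: [0.136, 0.99, 0.021, 0.003]
ft_force: [0.9, 0.0, 0.1]
width: 0.0752
time: 21.1
ee_pos: [0.4967, -0.022, 0.1791]
eef_rot: [0.137, 0.99, 0.021, 0.004]
ft_force: [-0.7, -2.0, 0.3]
width: 0.0125
t 21.1 p [ 0.4967 -0.022   0.1791] w 0.0125 F [-0.7 -2.   0.3]
[[-0.963  0.27   0.015]
 [ 0.271  0.962  0.041]
 [-0.003  0.044 -0.999]]
[0.13368337 0.01952766 0.00046168]
```

```bash
python3 -m jog '[[0,0,0,0,1],[0,0,0,0,1],[0,0,0.3,0,1],[0,0,0.3,0,1],[0,0,0.3,0,1],[0,0,0.3,0,1],[0,0,0.3,0,1],[0,0,0.4,0,1],[0,0,0.4,0,1],[0,0,0.4,0,1]]' 50; python3 - <<'E'
from m import *
state()
E
```

```text
time: 22.1
ee_pos: [0.5121, -0.028, 0.1741]
eef_rot: [0.139, 0.99, 0.026, 0.02]
ft_force: [-4.9, -6.1, 28.2]
width: 0.0107
t 22.1 p [ 0.5121 -0.028   0.1741] w 0.0107 F [-4.9 -6.1 28.2]
[[-0.96   0.275  0.047]
 [ 0.277  0.96   0.045]
 [-0.033  0.056 -0.998]]
```

Stiff again at 28 N, so the seal is bottomed. However, the arm gave way sideways by 15 mm in x. I bring the grip back over the bore's axis before letting go.

```bash
python3 -m jog '[[0.5,0.1,-0.1,0,1],[0.5,0.1,-0.1,0,1],[0.4,0.1,0,0,1],[0.3,0.1,0,0,1],[0.2,0.05,0,0,1],[0.1,0,0,0,1],[0,0,0,0,1],[0,0,0,0,1],[0,0,0,0,1],[0,0,0,0,1]]' 15; python3 - <<'E'
from m import *
s,M=state();print(M.T@(np.array([.4955,-.0215,s["ee_pos"][2]])-s["ee_pos"])*100)
E
```

```text
time: 23.1
ee_pos: [0.4946, -0.0193, 0.1765]
eef_rot: [0.14, 0.99, 0.025, 0.023]
ft_force: [1.0, -3.4, 0.8]
width: 0.0115
t 23.1 p [ 0.4946 -0.0193  0.1765] w 0.0115 F [ 1.  -3.4  0.8]
[[-0.96   0.276  0.052]
 [ 0.278  0.96   0.043]
 [-0.038  0.055 -0.998]]
[-0.15053541 -0.18502371 -0.00448231]
```

```bash
python3 -m jog '[[-0.1,-0.15,0,0,1],[0,0,0,0,0.8],[0,0,0,0,0.5],[0,0,0,0,0.4],[0,0,0,0,0.3],[0,0.05,-1,0,0.3],[0.1,0.1,-2,0,0.3],[0.1,0.1,-2,0,0.3],[0.1,0.1,-2,0,0.3],[0,0,0,0,0.3]]' 5; python3 - <<'E'
from m import *
s,M=state();w=snap("wrist","x3.png")
g=w["pixels"].astype(int).max(2);sub=(g<40).astype(np.uint8)
n,l,st,c=cv2.connectedComponentsWithStats(sub)
for i in range(1,n):
    if st[i][4]>60 and st[i][1]<260: print(st[i],np.round(c[i],1))
print("upright top",proj(w,[.4955,-.0215,.195]),"mouth",proj(w,[.4955,-.0215,.096]))
for v in range(150,262,6):
    xs=np.where(g[v,260:380]<40)[0]+260
    if len(xs): print(v,xs.min(),xs.max(),len(xs),end=" | ")
E
```

```text
time: 24.1
ee_pos: [0.488, -0.0179, 0.2503]
eef_rot: [0.14, 0.99, 0.026, 0.021]
ft_force: [-0.3, -0.2, 0.1]
width: 0.0603
t 24.1 p [ 0.488  -0.0179  0.2503] w 0.0603 F [-0.3 -0.2  0.1]
[[-0.96   0.275  0.048]
 [ 0.277  0.96   0.045]
 [-0.034  0.057 -0.998]]
[305 185  16  60 787] [312.  216.2]
[    0   225   640   175 67797] [292.9 331.6]
[ 191  234   79   44 1212] [240.8 258.1]
[ 271  234  171   42 1314] [381.3 259.1]
[318 239  39  26 346] [334.5 246.5]
upright top (np.float64(307.0368053578247), np.float64(239.4473659216025)) mouth (np.float64(303.9702992654257), np.float64(196.38272774516696))
186 307 315 9 | 192 306 317 12 | 198 306 317 12 | 204 306 317 12 | 210 306 318 13 | 216 306 318 13 | 222 306 319 14 | 228 305 319 15 | 234 305 320 16 | 240 260 379 43 | 246 260 379 42 | 252 260 379 20 | 258 260 379 15 |
```

```bash
python3 -m jog '[[0,-4,-1,0,0.3],[0,-5,-1,0,0.3],[0,-5,0,0,0.3],[0,-5,0,0,0.3],[0,-5,0,0,0.3],[0,-5,0,0,0.3],[0,0,0,0,0.3],[0,0,0,0,0.3],[0,0,0,0,0.3],[0,0,0,0,0.3]]'; python3 - <<'E'
from m import *
state();c=snap("top","x4.png");d=snap("side","x5.png")
ctr=np.array([.5895,-.0095])
for n,q in(("top",c),("side",d)):
    hsv=cv2.cvtColor(q["pixels"],cv2.COLOR_RGB2HSV);g=q["pixels"].max(2)
    m=(hsv[...,0]>8)&(hsv[...,0]<32)&(hsv[...,1]>110)
    for p,st in comps(m,50,400):
        v=onz(q,*p,.075)[:2];e=v-ctr
        if np.hypot(*e)<.12: print(n,np.round(p,1),st[4],np.round(v,3),np.round(np.degrees(np.arctan2(e[1],e[0])),1))
    print("expect top",proj(q,[.4955,-.0215,.195]),"mouth",proj(q,[.4955,-.0215,.096]))
    u,v=map(int,proj(q,[.4955,-.0215,.14]))
    for p,st in comps(g<60,20,2000):
        if abs(p[0]-u)<25 and abs(p[1]-v)<25: print("dark",st,p)
    print("rows",[(y,*( (np.where(g[y,u-16:u+16]<60)[0]+u-16)[[0,-1]])) for y in range(v-26,v+22,2) if (g[y,u-16:u+16]<60).any()])
E
```

```text
time: 25.15
ee_pos: [0.4036, -0.3, 0.2501]
eef_rot: [0.137, 0.99, 0.025, 0.019]
ft_force: [0.4, 0.9, -0.0]
width: 0.061
t 25.15 p [ 0.4036 -0.3     0.2501] w 0.061 F [ 0.4  0.9 -0. ]
[[-0.962  0.27   0.044]
 [ 0.272  0.961  0.044]
 [-0.03   0.055 -0.998]]
top [312.  139.5] 120 [ 0.684 -0.004] 3.6
top [342.2 155.3] 87 [ 0.636 -0.087] -59.0
top [284.3 159.9] 70 [0.626 0.075] 66.7
top [344.5 186.2] 83 [ 0.547 -0.09 ] -118.0
top [286.6 192. ] 89 [0.534 0.069] 124.9
top [317.8 206.3] 116 [ 0.492 -0.015] -176.9
expect top (np.float64(321.25002361158965), np.float64(196.25021983791493)) mouth (np.float64(320.4084485839601), np.float64(203.77875943754793))
dark [308 176  15   6  32] [314.5625  179.34375]
dark [316 196   6  12  45] [318.8        201.71111111]
rows [(176, np.int64(308), np.int64(308)), (178, np.int64(308), np.int64(321)), (180, np.int64(310), np.int64(320)), (196, np.int64(319), np.int64(321)), (198, np.int64(319), np.int64(321)), (200, np.int64(318), np.int64(321)), (202, np.int64(317), np.int64(320)), (204, np.int64(316), np.int64(320)), (206, np.int64(317), np.int64(319))]

[... 217 characters left out ...]
 [326.19047619 201.66666667]
rows [(180, np.int64(342), np.int64(342)), (182, np.int64(340), np.int64(342)), (184, np.int64(339), np.int64(342)), (186, np.int64(338), np.int64(342)), (188, np.int64(338), np.int64(342)), (190, np.int64(338), np.int64(342)), (192, np.int64(339), np.int64(342)), (194, np.int64(340), np.int64(342)), (196, np.int64(342), np.int64(342)), (198, np.int64(326), np.int64(327)), (200, np.int64(326), np.int64(327)), (202, np.int64(325), np.int64(327)), (204, np.int64(325), np.int64(327)), (208, np.int64(331), np.int64(335)), (210, np.int64(329), np.int64(335)), (212, np.int64(329), np.int64(335)), (214, np.int64(329), np.int64(335)), (216, np.int64(330), np.int64(335))]
```

The tube is now nearly upright, but the fittings show that straightening turned the table about 5° clockwise. The union is at about -176.8° with the pointer at -171°, roughly 9.5 mm off. I will push the side post at about -87° towards +x, well clear of the tube, to bring it back. First I check the bottle clearance there.

```bash
python3 - <<'E'
from m import *
c=cv2.imread("pics/x4.png")[...,::-1];t=snap("top");d=snap("side")
for q,n in((t,"top"),(d,"side")):
    hsv=cv2.cvtColor(q["pixels"],cv2.COLOR_RGB2HSV);m=(hsv[...,0]>40)&(hsv[...,0]<85)&(hsv[...,1]>80)
    for p,st in comps(m,60,3000): print(n,st,p,onz(q,*p,.06),onz(q,*p,.1))
# post near (.597,-.147): local dark/low-sat pixels around expected top
u,v=proj(t,[.597,-.147,.09]);print(u,v,proj(t,[.597,-.147,.05]))
g=t["pixels"].max(2);print(g[int(v)-8:int(v)+10,int(u)-9:int(u)+10])
s,M=state();print(np.round(s["joint_positions"],2),M.T@(np.array([.57,-.152,.25])-s["ee_pos"])*100)
E
```

```text
top [416 129  22  19 225] [425.48       138.47111111] [ 0.68553987 -0.32894439  0.06      ] [ 0.67091803 -0.31587959  0.1       ]
side [420 239  22  15 196] [430.30612245 245.79081633] [ 0.70340511 -0.29949839  0.06      ] [ 0.67906837 -0.31468246  0.1       ]
365.18371499965514 166.66571841319166 (np.float64(363.2474922381682), np.float64(170.60643782830306))
[[213 213 213 213 213 213 213 213 213 209 182 149 144 145 144 142 143 148
  147]
 [213 213 213 213 213 213 213 213 213 213 204 152 145 147 148 147 145 145
  143]
 [213 213 213 213 213 213 213 213 213 213 205 162 147 149 150 150 147 146
  145]
 [213 214 213 213 213 213 213 213 213 213 207 175 146 146 148 149 149 149
  145]
 [213 213 213 213 213 213 213 213 213 213 211 189 141 145 147 149 149 149
  148]
 [214 213 213 213 213 213 213 213 213 213 213 202 136 145 145 146 147 150
  150]
 [213 213 213 213 213 213 213 213 212 209 210 204 154 146 144 145 146 149
  148]
 [213 213 213 213 213 213 213 211 200 189 192 201 169 145 145 146 149 150
  149]
 [213 213 213 213 213 213 212 198 159 166 162 178 188 132 145 148 151 152
  149]
 [213 21
[... 243 characters left out ...]
3 213 213 213 199  96  66  67 101 181 206 210 186 149 149 149 149
  147]
 [213 213 213 213 213 200 100  79  79 129 204 213 210 185 145 151 151 150
  147]
 [213 213 213 213 213 202 122 111 106 145 213 213 210 183 130 149 150 150
  147]
 [213 213 213 213 213 202 123 124 129 164 213 213 209 183 130 147 151 151
  150]
 [213 213 213 213 213 204 150 151 163 213 213 213 210 184 132 146 150 151
  153]
 [213 213 213 213 213 213 213 213 213 213 213 213 210 183 133 147 149 147
  150]]
t 25.35 p [ 0.4036 -0.3003  0.2504] w 0.0611 F [ 0.2 -0.5 -0.6]
[[-0.962  0.27   0.045]
 [ 0.272  0.961  0.044]
 [-0.031  0.055 -0.998]]
[-0.52  0.04  1.16  1.82 -0.1   1.3   1.96] [-11.97945353  18.74306939   1.43684058]
```

```bash
python3 -m jog '[[-1.7,2.6,0.2,0,1],[-1.7,2.6,0.2,0,1],[-1.7,2.6,0.2,0,1],[-1.7,2.6,0.2,0,1],[-1.7,2.6,0.2,0,1],[-1.7,2.6,0.2,0,1],[-1.7,2.6,0.2,0,1],[0,0,0,0,1],[0,0,0,0,1],[0,0,0,0,1]]' 20; python3 - <<'E'
from m import *
s,M=state();print(np.round(s["joint_positions"],2));print(M.T@(np.array([.57,-.152,.084])-s["ee_pos"])*100)
E
```

```text
time: 26.35
ee_pos: [0.5755, -0.146, 0.2504]
eef_rot: [0.133, 0.991, 0.027, 0.02]
ft_force: [0.1, 0.4, -0.6]
width: 0.0008
t 26.35 p [ 0.5755 -0.146   0.2504] w 0.0008 F [ 0.1  0.4 -0.6]
[[-0.964  0.262  0.047]
 [ 0.264  0.963  0.049]
 [-0.033  0.059 -0.998]]
[-0.59  0.34  1.    1.61 -0.36  1.33  1.77]
[ 0.91259898 -1.70969465 16.54869772]
```

```bash
python3 -m jog '[[0.5,-0.9,0,0,1],[0.5,-0.9,0,0,1],[0,0,2.7,0,1],[0,0,2.7,0,1],[0,0,2.7,0,1],[0,0,2.7,0,1],[0,0,2.7,0,1],[0,0,2.5,0,1],[0,0,0,0,1],[0,0,0,0,1]]' 20; python3 - <<'E'
from m import *
s,M=state()
E
```

```text
time: 27.35
ee_pos: [0.5602, -0.1662, 0.0888]
eef_rot: [0.141, 0.989, 0.028, 0.024]
ft_force: [-0.6, 0.0, 0.8]
width: 0.0005
t 27.35 p [ 0.5602 -0.1662  0.0888] w 0.0005 F [-0.6  0.   0.8]
[[-0.959  0.277  0.055]
 [ 0.28   0.959  0.049]
 [-0.039  0.062 -0.997]]
```

```bash
python3 -m jog '[[0.4,0.75,0,0,1],[0,0.75,0,0,1],[0,0,0,0,1],[-0.5,0.14,0,0,1],[-0.5,0.14,0,0,1],[-0.5,0.14,0,0,1],[-0.5,0.14,0,0,1],[-0.5,0.14,0,0,1],[0,0,0,0,1],[0,0,0,0,1]]' 20; cat > u.py <<'E'
from m import *
s,M=state();ctr=np.array([.5895,-.0095])
c=snap("top");hsv=cv2.cvtColor(c["pixels"],cv2.COLOR_RGB2HSV);m=(hsv[...,0]>8)&(hsv[...,0]<32)&(hsv[...,1]>110)
for p,st in comps(m,50,400):
    v=onz(c,*p,.075)[:2];e=v-ctr
    if np.hypot(*e)<.12: print(np.round(p,1),st[4],np.round(np.degrees(np.arctan2(e[1],e[0])),1))
E
python3 u.py
```

```text
time: 28.35
ee_pos: [0.5902, -0.1502, 0.0957]
eef_rot: [0.14, 0.989, 0.029, 0.026]
ft_force: [-1.1, 0.3, 0.6]
width: 0.0005
t 28.35 p [ 0.5902 -0.1502  0.0957] w 0.0005 F [-1.1  0.3  0.6]
[[-0.959  0.276  0.059]
 [ 0.279  0.959  0.05 ]
 [-0.043  0.064 -0.997]]
[309.3 139.9] 121 8.3
[283.3 162.1] 72 71.0
[288.3 194.1] 88 129.4
```

```bash
python3 -m jog '[[-0.25,0.07,0,0,1],[0,0,0,0,1],[0,0,0,0,1],[1,-0.28,0,0,1],[1,-0.28,0,0,1],[0,0,-2,0,1],[0,0,-4,0,1],[0,0,-4,0,1],[0,0,-4,0,1],[0,0,0,0,1]]' 20; python3 u.py
```

```text
time: 29.4
ee_pos: [0.5565, -0.159, 0.2372]
eef_rot: [0.143, 0.989, 0.03, 0.025]
ft_force: [-1.0, -0.4, 0.7]
width: 0.0004
t 29.4 p [ 0.5565 -0.159   0.2372] w 0.0004 F [-1.  -0.4  0.7]
[[-0.958  0.281  0.057]
 [ 0.283  0.958  0.051]
 [-0.04   0.065 -0.997]]
[308.7 140. ] 122 9.4
[339.4 152.5] 79 -52.0
[282.9 162.7] 71 72.3
[345.8 183.4] 78 -112.5
[288.6 194.6] 90 130.4
[321.5 205.7] 121 -170.9
```

```bash
python3 -m jog '[[1.7,-3,0,0,1],[1.7,-3,0,0,1],[1.7,-3,0,0,1],[1.7,-3,0,0,1],[1.7,-3,0,0,1],[0,0,0,0,1],[0,0,0,0,1],[0,0,0,0,1],[0,0,0,0,1],[0,0,0,0,1]]'; python3 u.py; python3 - <<'E'
from m import *
c=snap("top");d=snap("side")
a=np.radians(-171);u=np.array([.5895,-.0095])+.095*np.array([np.cos(a),np.sin(a)])
print(u)
P=[]
for q,n in((c,"top"),(d,"side")):
    print(n,"top",proj(q,[*u,.195]),"mouth",proj(q,[*u,.096]))
    x,y=map(int,proj(q,[*u,.15]));print(x-9,y-18);print(q["pixels"].max(2)[y-18:y+16,x-9:x+10])
E
```

```text
time: 30.45
ee_pos: [0.4236, -0.2758, 0.2111]
eef_rot: [0.139, 0.99, 0.033, 0.019]
ft_force: [0.5, 0.7, -0.2]
width: 0.0006
t 30.45 p [ 0.4236 -0.2758  0.2111] w 0.0006 F [ 0.5  0.7 -0.2]
[[-0.961  0.274  0.047]
 [ 0.277  0.959  0.06 ]
 [-0.028  0.071 -0.997]]
[308.7 140. ] 121 9.5
[340.  152.7] 91 -53.0
[282.9 162.7] 71 72.3
[345.8 183.2] 84 -112.2
[288.6 194.6] 90 130.4
[321.5 205.7] 122 -170.9
[ 0.49566961 -0.02436127]
top top (np.float64(322.4372252307847), np.float64(196.15408889263085)) mouth (np.float64(321.4803247633917), np.float64(203.69141050061873))
312 181
[[ 57  40  39  34  40  48  53  74 105 163 211 211 211 212 211 211 211 212
  211]
 [101  78  78  72  79  91  98 128 163 211 212 211 211 211 211 211 212 211
  211]
 [122 123 122 123 124 130 152 164 211 211 211 212 212 211 211 211 212 211
  211]
 [151 150 150 151 151 163 211 211 211 212 211 211 211 211 211 211 211 211
  211]
 [211 211 211 211 211 211 211 211 211 211 211 211 211 212 211 211 211 211
  212]
 [211 211 211 212 211 211 211 211 211 211 211 211 212 211 212 212 212 211
  211]
 [211 212 211 211 212 211 211 211 211 
[... 4436 characters left out ...]
 213 183  33  33  49 135 215 213 209 203 197
  189]
 [216 216 215 215 217 217 213 210 182  34  34  69 151 213 214 213 211 209
  208]
 [215 216 216 215 215 213 215 215 184  33  33  62 147 215 214 213 213 212
  209]
 [214 215 216 217 214 216 209 185 130  34  34  52 108 173 216 214 213 212
  211]
 [214 215 215 201 183 200 139 133 119  33  33  49  95 143 176 200 217 210
  212]
 [214 214 214 188 113 132 121 109  90  32  34  47  88 131 158 174 214 200
  213]
 [216 214 214 186  90  99 114 118  87  32  32  44  94 157 170 133 115 109
  116]
 [218 218 215 186  88  91 114 168 190 154 140 124 164 168 118  71  58  58
   60]
 [218 218 218 192 108  89  94 125 179 208 209 191 144  96  64  54  53  54
   53]]
```

The top view now puts the tube's top at (322.3,196.8) against (322.4,196.2) expected for an upright tube. The union is at -170.9° and the pointer at -171°. I clear the arm to the other side so the side camera can check the tube's height.

```bash
python3 -m jog '[[0.5,0,-4,0,1],[0.5,0,-4,0,1],[0.5,0,-4,0,1],[1.3,4,-1,0,1],[1.8,4.5,0,0,1],[1.8,4.5,0,0,1],[1.8,4.5,0,0,1],[1.8,4.5,0,0,1],[1.8,4.5,0,0,1],[1.8,4.5,0,0,1]]';python3 -m jog '[[1.8,4.5,0,0,1],[1.8,4.5,0,0,1],[1.8,4.5,0,0,1],[1.8,4.5,0,0,1],[0,4.5,0,0,1],[0,0,0,0,1],[0,0,0,0,1],[0,0,0,0,1],[0,0,0,0,1],[0,0,0,0,1]]'; python3 - <<'E'
from m import *
state();d=snap("side")
u=[.4957,-.0244]
for z in(.190,.195,.200,.207): print(z,proj(d,[*u,z]))
print(d["pixels"].max(2)[176:210,320:337])
E
python3 u.py | tail -1
```

```text
time: 31.6
ee_pos: [0.3714, 0.0562, 0.3654]
eef_rot: [0.146, 0.989, 0.032, 0.022]
ft_force: [1.5, -0.0, 0.5]
width: 0.0002
time: 32.6
ee_pos: [0.3626, 0.3049, 0.3783]
eef_rot: [0.142, 0.989, 0.032, 0.022]
ft_force: [0.0, -0.3, 0.3]
width: 0.0006
t 32.6 p [0.3626 0.3049 0.3783] w 0.0006 F [ 0.  -0.3  0.3]
[[-0.959  0.279  0.052]
 [ 0.282  0.958  0.058]
 [-0.034  0.07  -0.997]]
0.19 (np.float64(328.02478993686435), np.float64(186.2362871433639))
0.195 (np.float64(328.02747706594505), np.float64(185.14688669645506))
0.2 (np.float64(328.03018289410585), np.float64(184.04990537582955))
0.207 (np.float64(328.03400284143413), np.float64(182.50124425772344))
[[187 213 201 127  74 137 216 214 214 214 214 214 211 212 212 211 211]
 [212 213 191  97  74 137 214 215 213 213 214 215 214 212 212 212 211]
 [217 197 130  91  95 148 192 198 214 214 215 215 215 214 212 211 212]
 [218 214 184 148 194 181 189 196 214 214 214 214 215 215 214 214 213]
 [215 218 213 206 211 210 213 215 216 214 213 215 215 215 216 215 213]
 [213 214 216 216 214 213 214 216 218 215 214 214 214 214 215 216 215]
 [215 212 213 2
[... 1298 characters left out ...]
40  68 149 211 208 207 209 211 213]
 [212 214 215 212 210 210 181  40  40  73 152 211 210 209 206 207 209]
 [213 213 214 215 210 207 181  37  38  73 153 210 212 212 208 208 207]
 [214 213 212 211 212 212 182  41  39  65 148 213 211 210 211 209 206]
 [213 215 213 215 207 183 130  40  39  56 107 172 214 211 210 211 210]
 [212 198 181 198 139 133 119  38  39  54  97 142 174 198 215 208 210]
 [211 186 113 130 119 108  91  40  41  52  89 131 159 174 213 198 210]
 [212 184  91  99 115 118  90  39  40  49  95 155 170 139 138 164 211]
 [213 185  89  92 114 166 189 152 140 125 161 170 136 101 104 156 213]
 [216 189 107  91  94 126 177 207 208 190 144 111 102  95 101 154 212]]
[321.5 205.7] 122 -170.9
```

The tube's upper rim in the side view is at row about 184. The expected row is 183.6 when bottomed and about 180.6 if the seal were unmoved. Its columns are constant, so it stands upright. Handing in.

```bash
python3 -c "
from bench import r
print(r.close_job(), r.read_state()['time'])"
```

```text
the job is handed in; nothing more can be done
the job is handed in; nothing more can be done
```

I turned the carousel by one rim post until the union stood at the pointer, pushed the thin tube down to a stiff stop in the union and let go. The job was handed in at about 33 s of the 72 s. I can't rule out that the union briefly passed the 10 mm limit while the seal was down.

- **What went wrong:** the first release left the tube leaning about 0.115 rad (limit 0.15). Straightening it turned the table about 5° and put the union roughly 9.5 mm off the pointer, by camera estimate. I then pushed another post to bring it back.
- **Turntable:** on the last check the union is at -170.9° and the pointer at about -171°. The pointer estimates ranged from -169.8° to -171.3°, so the offset could be up to about 2 mm.
- **Tube:** its top lies within about 1 px of an upright tube in the top view, and the side view shows it vertical. Its rim height fits a bottomed tube to about 2 mm. The push met about 30 N at an estimated foot height of 0.069 m, against 0.070 m when bottomed.
- **Robot:** the arm is clear of everything, with the force reading near zero. I did not check the bystanders at the end.

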